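# Turn the paint carousel to the red-capped pot

### The job

Turn the paint carousel by pushing it round at the rim, where black posts stand for the fingers, until the pot with the red cap stands right at the front, in line with the yellow arrow on the carousel's foot. Do not touch the four pots, which stay standing in their wells, and leave the things around the carousel where they are; move clear when the red-capped pot faces front.

Things in the scene. Friction and masses are not known exactly. Their poses are not given: they have to be found in the camera images.
- front_mark (a point): outer tip of the yellow arrow head painted on the black tongue of the carousel's fixed foot; 185 mm out from the turning axis, 11 mm above the table. The tongue (50 mm wide, 10 mm high) lies under the plate's level, sticks out 55 mm past its edge and marks the front, which points roughly but not exactly towards the robot
- front_spot (a point): point fixed to the foot (it does not turn), at floor height of the wells (30 mm above the table), 62 mm from the turning axis exactly under the direction of the front arrow: a pot whose well faces front stands centred on it. The turning axis is vertical and lies on the line from front_mark through front_spot, 62 mm beyond front_spot
- plate (a joint): angle of the round wooden turning plate (280 mm across, its top 30 mm above the table), 0 at the start, growing anticlockwise seen from above; turns freely both ways without stops; needs about 2 N at the rim, stays where it is left and does not coast
- post0 (a point): centre of the top of one of four black upright finger posts on the plate's rim (16 mm thick, standing 43 mm above the plate, top 73 mm above the table), 125 mm from the turning axis, half-way between two wells; the posts turn with the plate
- post1 (a point): centre of the top of one of four black upright finger posts on the plate's rim (16 mm thick, standing 43 mm above the plate, top 73 mm above the table), 125 mm from the turning axis, half-way between two wells; the posts turn with the plate
- post2 (a point): centre of the top of one of four black upright finger posts on the plate's rim (16 mm thick, standing 43 mm above the plate, top 73 mm above the table), 125 mm from the turning axis, half-way between two wells; the posts turn with the plate
- post3 (a point): centre of the top of one of four black upright finger posts on the plate's rim (16 mm thick, standing 43 mm above the plate, top 73 mm above the table), 125 mm from the turning axis, half-way between two wells; the posts turn with the plate
- red_pot: the marked item: little white pot with a RED screw cap, 60 mm across, 70 mm high, loose in one of four wells of the plate (ringed by white lips 10 mm high, 73 mm across, centred 62 mm from the turning axis, 90 degrees apart); origin at the centre of its underside
- white_pot_a: little blue pot with a white cap, 60 mm across, 64 mm high, loose in another well; origin at the centre of its underside
- black_pot: little teal pot with a black cap, 59 mm across, 58 mm high, loose in another well; origin at the centre of its underside
- white_pot_b: another little blue pot with a white cap, as the first, loose in the remaining well; origin at the centre of its underside
- tin: bystander: small open tin, teal, 77 mm across, 69 mm high; origin at the centre of its underside
- red_tube: bystander: tube of red acrylic colour lying on the table, 118 x 37 x 30 mm; origin at the centre of its underside
- squeeze_bottle: bystander: whitish squeeze bottle with white cap, 58 mm across, 150 mm high; origin at the centre of its underside
Things that resemble listed ones, but are neither listed nor needed, are in the scene too. What is shaped like the white_pot_a but green or orange is not meant.

How it is judged:
At the end, for the whole second after the job is handed in: The red-capped pot stands within 13 mm of the spot in its well circle under the front arrow (about 12 degrees either way), the plate is at rest, all four pots stand upright in their wells and the tin, tube and squeeze bottle are within 20 mm of where they were (horizontal distance between red_pot and front_spot below 0.013 m and velocity of joint plate between -0.03 and 0.03 rad/s and height (world z) of red_pot between 0.026 and 0.035 m and angle between each of red_pot, white_pot_a, black_pot, white_pot_b's own z axis and vertical below 0.1 rad and horizontal distance between each of red_pot, white_pot_a, black_pot, white_pot_b and front_spot below 0.14 m and height (world z) of white_pot_a between 0.026 and 0.035 m and height (world z) of black_pot between 0.026 and 0.035 m and height (world z) of white_pot_b between 0.026 and 0.035 m and distance of each of tin, red_tube, squeeze_bottle from where it was at the start of the episode below 0.02 m); the robot touches nothing.
It fails at once if the robot touches a pot (contact force between any of the fingers, the arm and red_pot above 0.5 N or contact force between any of the fingers, the arm and white_pot_a above 0.5 N or contact force between any of the fingers, the arm and black_pot above 0.5 N or contact force between any of the fingers, the arm and white_pot_b above 0.5 N).
It fails at once if a pot is lifted out of its well or tipped (height (world z) of any of red_pot, white_pot_a, black_pot, white_pot_b above 0.04 m or angle between any of red_pot, white_pot_a, black_pot, white_pot_b's own z axis and vertical above 0.3 rad).
It fails at once if a bystander (tin, tube, squeeze bottle) is moved by more than 20 mm (distance of any of tin, red_tube, squeeze_bottle from where it was at the start of the episode above 0.02 m).
It also fails if it takes over 51 s, if anything falls off the work surface, if the arm or the gripper's body presses on something with over 40 N, if the wrist force passes 120 N, or if a joint passes its speed limit or range.

### The arm

A 7-joint arm with a two-finger parallel gripper is mounted at the origin on a cart in front of the work surface, level with it; the furniture and walls round the work are solid. World frame = base frame: x ahead of the robot, y to its left, z up, the work surface at z = 0. Lengths are in m, angles in rad, forces in N, time in s.
With the tool pointing down it reaches from about 0.425 to 0.95 m from the base axis. Payload 4.7 kg.
Tool frame: the origin (TCP) lies on the centre line of the jaws, within the pads' length; the fingertips stand robot.nose_length ahead of it and the grasp point (between the pads) lies 8 mm behind it (robot.nose_length is the distance from the TCP to the fingertips, in m); z points along the fingers, y is the line along which they close (so a half turn about z gives the same grasp; the last joint's range is limited). The gripper opens to 85 mm and grips with 20 to 120 N. Pads are 22 mm wide; open, the fingers measure 114 mm over their backs; the gripper's body (76 mm by 85 mm) begins 54 mm behind the grasp point. The pads swing forward as they close: fully open they stand 13 mm farther back than shut.
Start: joints at [1.233, 0.469, -0.049, 1.532, 0.024, 1.141, -0.082], TCP at [0.205, -0.643, 0.242] pointing down, gripper open.
Joint ranges: [-2.59, 2.59], [-0.33, 1.99], [-1.39, 1.29], [0.1, 2.45], [-1.04, 4.18], [0.21, 1.99], [-2.66, 2.66]. Speed limits (rad/s): [2.57, 2.57, 3.14, 3.14, 3.14, 3.14, 3.14].

### API

Orientations are given as [roll, pitch, yaw] about the fixed x, y, z axes, in that order (R = Rz(yaw) Ry(pitch) Rx(roll)).
In Python, from plant import robot gives the robot as it stands. Calls block until the motion is done:
- robot.goto(position, orientation): joint-space move of the TCP to a pose.
- robot.move_straight(position, vel=0.15, attitude=None, contact_N=None): straight line of the TCP; attitude=None keeps the orientation; vel is the mean speed in m/s. With contact_N (N) it stops when the force on the tool has changed by that much, and returns True; else False.
- robot.move_joints(angles): joint-space move.
- robot.grip(opening, strength=None): opening from 0.0 (shut) to 1.0 (fully open); strength is the grip in N (None keeps the last); returns when the fingers have stopped.
- robot.sleep(seconds).
- robot.inverse_kinematics(position, orientation): joint angles nearest the present ones, or None.
- robot.sense(): the state.
- robot.grab_frame(name): name is "scene" or "top" or "wrist"; returns a dict with "image" (400x640x3 uint8, red, green, blue), "range_z" (400x640 float32, m along the optical axis (not along the pixel's ray), 0 where there is no reading), "fx", "fy", "cx", "cy" (pixels), "R" (3x3) and "t" (3): a world point X has camera coordinates R X + t. Camera axes: x right, y down, z forward; pixel columns grow to the right and rows downward; lengths in m; the calibration is good to about 2 mm. A picture is of the moment at which its call begins.
A pose or a line that the arm cannot do raises robot.IKError and nothing moves.
- robot.close_job(): hands the job in; it is judged then, once.
The state is a dict: "t": time; "joint_pos": joint angles; "joint_velocities": joint speeds; "effort": joint torques, N m; "tcp_pos": TCP position; "tcp_rot": TCP orientation; "wrist_force": force on the tool from outside, world axes, zero at the start; "torque": the same for the moment, N m; "opening": opening from 0.0 (shut) to 1.0 (fully open); "gripper_force": force on a finger pad.
Only numpy, scipy, OpenCV 4.12 (cv2) and the standard library are available. Lean on these libraries where they do the work, as an engineer would, in place of code of your own. Each camera call takes 0.05 s, during which the arm holds its last target. There are 200 camera calls.

## Working session

There is one attempt and no reset: what is moved stays moved. The work goes in short steps, each a Python script; the robot and the scene stay as the last script left them, time stands still between calls to the robot, and variables do not carry over. Pictures are saved under pics/ and viewed, at most 10 in all, crops included, and the job is handed in when it is done.

```bash
ls; mkdir -p pics
python3 - <<'E'
from plant import robot
import cv2,numpy as np,pickle
for n in("top","scene"):
    f=robot.grab_frame(n); pickle.dump(f,open(n+".pkl","wb")); cv2.imwrite(f"pics/{n}1.png",f["image"][:,:,::-1])
    print(n,f["fx"],f["cx"],f["cy"],f["R"].round(3).tolist(),f["t"])
print(robot.nose_length,robot.sense())
E
```

```text
pics
top 397.5550226831182 316.5915711981358 200.7414081039895 [[0.028, -1.0, 0.01], [-0.988, -0.029, -0.15], [0.15, -0.006, -0.989]] [-0.01949507  0.62867057  1.38187991]
scene 475.45287887343653 314.68461842962057 197.66376898834864 [[-0.668, -0.744, -0.005], [-0.429, 0.39, -0.815], [0.608, -0.542, -0.58]] [0.41319191 0.32272506 1.06475819]
0.011 {'t': 0.1, 'joint_pos': array([ 1.23306463,  0.46938617, -0.04858052,  1.53359395,  0.02411959,
        1.14101255, -0.08229639]), 'joint_velocities': array([ 0.00031783, -0.00177846, -0.00326122, -0.00238161,  0.00035862,
        0.00108049,  0.00044334]), 'effort': array([ 4.59445782e-04, -5.11515999e+01, -4.70806437e-02, -2.38389337e+01,
        1.07883511e-02,  4.38637479e-03, -1.74681560e-05]), 'tcp_pos': array([ 0.20500569, -0.64257164,  0.24134094]), 'tcp_rot': array([-3.13978101e+00,  8.86619297e-05,  3.08860126e-01]), 'wrist_force': array([-0.24697066,  0.82189939,  0.04246195]), 'torque': array([-0.01027359,  0.01605062, -0.00020276]), 'gripper_force': 0.0, 'opening': 0.9984870076697963}
```

View pics/top1.png

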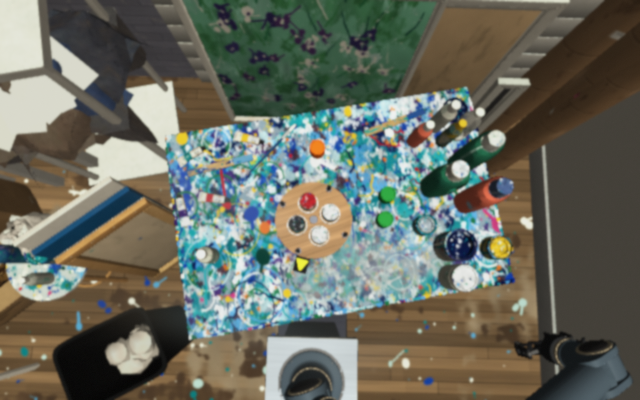

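View pics/scene1.png

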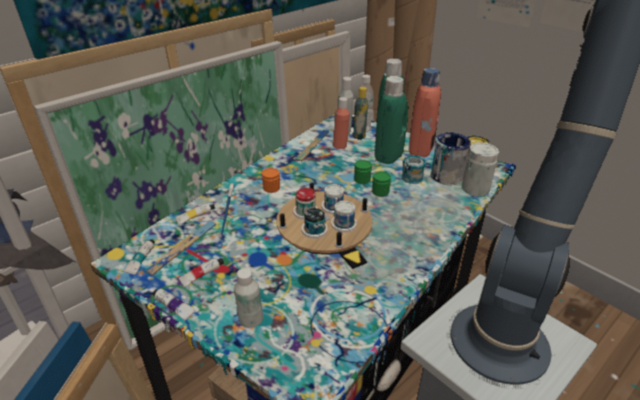

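Top view: plate centred about (313,219), yellow arrow about (302,264), red cap about (308,200), roughly opposite the arrow, with posts near (329,187), (297,251) and (347,232). The scene view agrees; the squeeze bottle is at (248,298) and the tin at (413,168) there.

```bash
cat > h.py <<'E'
import numpy as np,cv2
def ray(f,u,v,z):
    d=f["R"].T@np.array([(u-f["cx"])/f["fx"],(v-f["cy"])/f["fy"],1]); c=-f["R"].T@f["t"]
    return (c+d*(z-c[2])/d[2])[:2]
def proj(f,X):
    p=f["R"]@np.asarray(X)+f["t"]; return np.array([f["fx"]*p[0]/p[2]+f["cx"],f["fy"]*p[1]/p[2]+f["cy"]])
def blobs(m,amin=3):
    n,_,s,c=cv2.connectedComponentsWithStats(m.astype(np.uint8)); return [(c[i],int(s[i,4])) for i in range(1,n) if s[i,4]>=amin]
E
python3 - <<'E'
import pickle,cv2; from h import *
for n,box in(("top",(265,170,360,285)),("scene",(265,175,385,275))):
    f=pickle.load(open(n+".pkl","rb")); im=f["image"]; x0,y0,x1,y1=box
    hsv=cv2.cvtColor(im,cv2.COLOR_RGB2HSV); H,S,V=cv2.split(hsv)
    roi=np.zeros(H.shape,bool); roi[y0:y1,x0:x1]=1
    for nm,m,z in(("wood",(H>5)&(H<22)&(S>60)&(V>110),.03),("red",((H<5)|(H>172))&(S>140)&(V>80),.07),("yel",(H>22)&(H<33)&(S>150)&(V>150),.011),("blk",V<60,.055)):
        for c,a in blobs(m&roi,5): print(n,nm,c.round(1),a,ray(f,*c,z).round(4))
    cr=im[y0:y1,x0:x1,::-1]; cv2.imwrite(f"pics/{n}c.png",cv2.resize(cr,None,fx=5,fy=5,interpolation=cv2.INTER_CUBIC))
E
```

```text
top wood [312.9 219.8] 3231 [0.5615 0.0098]
top wood [266.9 227.1] 56 [0.5306 0.1744]
top wood [291.5 230.1] 8 [0.5221 0.0857]
top wood [287.6 258.6] 14 [0.4205 0.0956]
top red [307.7 200.5] 151 [0.6255 0.0301]
top yel [300.9 263.2] 96 [0.4054 0.0483]
top blk [328.5 188. ] 6 [ 0.6754 -0.043 ]
top blk [297.8 225.2] 12 [0.5384 0.0628]
top blk [295.1 267.3] 11 [0.3911 0.0669]
top blk [303.9 269.9] 9 [0.383 0.036]
scene wood [271.8 183.2] 257 [0.8144 0.0102]
scene wood [318.2 188.6] 5 [ 0.6904 -0.0797]
scene wood [319.  199.1] 144 [ 0.6464 -0.043 ]
scene wood [324.2 229. ] 2178 [0.5289 0.0439]
scene wood [370.5 206.5] 8 [ 0.5137 -0.1319]
scene wood [283.6 259.1] 145 [0.5092 0.2073]
scene wood [336.  264.8] 22 [0.4015 0.1206]
scene red [306.  194.3] 142 [0.6492 0.0066]
scene red [282.5 252.7] 6 [0.4948 0.2203]
scene yel [353.3 256.2] 99 [0.4085 0.0489]
scene blk [355. 177.] 5 [ 0.6328 -0.1862]
scene blk [311.4 184.9] 15 [ 0.6926 -0.0531]
scene blk [373.5 186.9] 17 [ 0.5551 -0.188 ]
scene blk [326.8 199.6] 5 [ 0.603 -0.035]
scene blk [364.2 203.8] 36 [ 0.5134 -0.1022]
scene blk [314.1 216.2] 137 [0.5682 0.0471]
scene blk [282.2 220.2] 37 [0.615  0.1259]
scene blk [306.6 224.9] 21 [0.5529 0.0889]
scene blk [314.7 231.6] 7 [0.5159 0.0917]
scene blk [338.5 238.6] 47 [0.451  0.0642]
scene blk [352.3 258.1] 160 [0.373  0.0915]
```

View pics/topc.png

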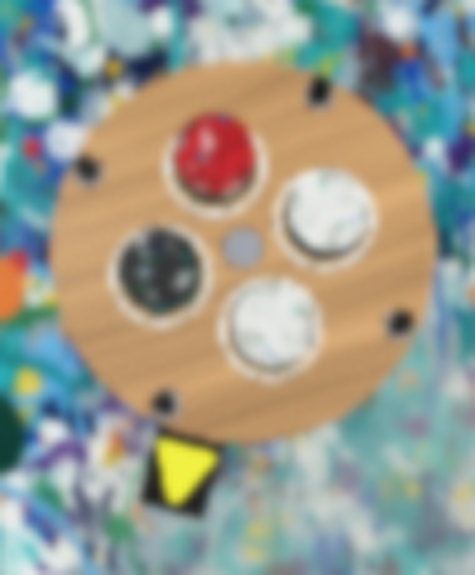

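```bash
python3 - <<'E'
import pickle; from h import *
f=pickle.load(open("top.pkl","rb"))
P=np.array([ray(f,265+x/5,170+y/5,.065) for x,y in((320,90),(400,321),(163,402),(87,167))])
c=P.mean(0); print("c",c,"hub",ray(f,265+242/5,170+247/5,.035))
q=P-c; print(P.round(3).tolist(),np.hypot(*q.T),np.degrees(np.arctan2(q[:,1],q[:,0])))
t=ray(f,265+177/5,170+508/5,.011); y=ray(f,300.9,263.2,.011)
# arrow centroid + tongue
for a in(t,y): d=a-c; print("front",a,np.hypot(*d),np.degrees(np.arctan2(d[1],d[0])))
r=ray(f,265+214/5,170+152/5,.1); d=r-c; print("red",r,np.hypot(*d),np.degrees(np.arctan2(d[1],d[0])))
E
python3 - <<'E'
from plant import robot
import numpy as np
c=np.array([.561,.01])
for s in(-90,90):
  for a in range(-140,60,20):
    y=np.radians(a+s); p=[*(c+.125*np.array([np.cos(np.radians(a)),np.sin(np.radians(a))])),.062]
    q=robot.inverse_kinematics(p,[np.pi,0,y]); print(s,a,None if q is None else np.round(q,2))
E
```

```text
c [0.56171439 0.00765925] hub [0.56259744 0.00803306]
[[0.674, -0.044], [0.511, -0.104], [0.449, 0.06], [0.613, 0.119]] [0.12339944 0.12313199 0.12378311 0.12312395] [ -24.94345022 -114.55345108  155.05375879   65.26803033]
front [0.37562942 0.0492302 ] 0.19067186471553962 167.40702858416552
front [0.40545281 0.04844303] 0.16149612889424161 165.37229909742283
red [0.62129602 0.02927437] 0.06338126054632788 19.93984059936544
-90 -140 [ 0.57  0.48 -0.63  2.14  0.46  0.66  0.32]
-90 -120 [ 0.64  0.54 -0.67  2.05  0.51  0.72  0.69]
-90 -100 [ 0.64  0.59 -0.67  1.96  0.52  0.77  1.06]
-90 -80 [ 0.63  0.66 -0.71  1.85  0.56  0.84  1.38]
-90 -60 [ 0.83  0.96 -1.19  1.75  0.98  1.16  1.43]
-90 -40 [ 0.75  0.99 -1.19  1.67  0.99  1.19  1.75]
-90 -20 [ 0.68  1.01 -1.19  1.63  1.    1.22  2.06]
-90 0 [-0.72  0.97  1.1   1.69 -0.96  1.12 -2.46]
-90 20 [-0.79  0.96  1.1   1.71 -0.96  1.11 -2.17]
-90 40 [-0.78  0.83  0.91  1.75 -0.78  0.97 -2.  ]
90 -140 [ 0.19  0.4  -0.15  2.16  0.11  0.58 -2.49]
90 -120 [ 0.25  0.45 -0.18  2.08  0.13  0.63 -2.11]
90 -100 [ 0.3   0.51 -0.21  1.98  0.16  0.68 -1.77]
90 -80 [ 0.33  0.56 -0.28  1.87  0.22  0.73 -1.47]
90 -60 [ 0.35  0.62 -0.36  1.78  0.29  0.79 -1.2 ]
90 -40 [ 0.35  0.68 -0.44  1.7   0.37  0.85 -0.95]
90 -20 [ 0.34  0.72 -0.53  1.65  0.44  0.9  -0.71]
90 0 [ 0.33  0.75 -0.61  1.62  0.51  0.93 -0.47]
90 20 [ 0.32  0.77 -0.71  1.64  0.59  0.95 -0.25]
90 40 [ 0.29  0.76 -0.74  1.68  0.61  0.94  0.02]
```

```bash
cat >> h.py <<'E'
C=np.array([.562,.008])
def pose(a,r=.128,z=.060):
    t=np.radians(a); return [*(C+r*np.array([np.cos(t),np.sin(t)])),z],[np.pi,0,(t+np.pi/2+np.pi)%(2*np.pi)-np.pi]
E
python3 - <<'E'
import pickle; from h import *
from plant import robot
f=pickle.load(open("top.pkl","rb")); Z=f["range_z"]; v,u=np.nonzero(Z>0); z=Z[v,u]
X=(np.stack([(u-f["cx"])/f["fx"]*z,(v-f["cy"])/f["fy"]*z,z],1)-f["t"])@f["R"]
r=np.hypot(X[:,0],X[:,1]); m=(r>.3)&(r<.75)&(X[:,1]<-.1)&(X[:,1]>-.55)&(X[:,0]>.1); Y=X[m]
for i in np.argsort(-Y[:,2])[:400:40]: print(Y[i].round(3))
robot.grip(0.0)
p=robot.sense()["tcp_pos"]; robot.move_straight([p[0],p[1],.34],vel=.2)
P,o=pose(-131); robot.goto([P[0],P[1],.25],o)
s=robot.sense(); print(s["t"],s["tcp_pos"],s["joint_pos"].round(2),s["opening"])
f=robot.grab_frame("wrist"); cv2.imwrite("pics/w1.png",f["image"][:,:,::-1]); pickle.dump(f,open("w1.pkl","wb"))
E
```

```text
[ 0.164 -0.456  0.651]
[ 0.163 -0.474  0.646]
[ 0.167 -0.501  0.644]
[ 0.17  -0.487  0.643]
[ 0.171 -0.494  0.641]
[ 0.166 -0.52   0.64 ]
[ 0.173 -0.513  0.638]
[ 0.167 -0.451  0.637]
[ 0.171 -0.472  0.636]
[ 0.165 -0.531  0.634]
3.7417 [ 0.47809251 -0.08938546  0.24995605] [ 0.48  0.18 -0.43  1.94  0.09  1.04 -2.28] -0.003296637567356119
```

View pics/w1.png

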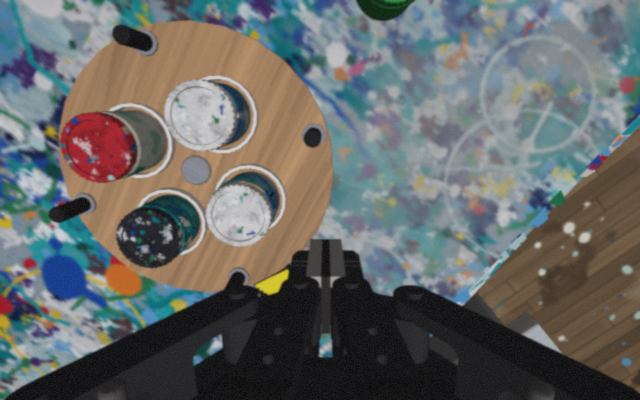

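Wrist view: the closed fingers hang at about (325,255), and the post to push is dead ahead at (312,135). Red cap is at (97,147). The path is clear, so I'll lower and push.

Run:
```python
import pickle; from h import *
from plant import robot
w=pickle.load(open("w1.pkl","rb")); print("post",ray(w,312,135,.073),"hub",ray(w,196,170,.035))
P,o=pose(-131); hit=robot.move_straight(P,vel=.1,contact_N=8); s=robot.sense(); print(hit,s["t"],s["tcp_pos"],s["wrist_force"].round(1))
assert not hit
for a in np.arange(-126,-98,7):
    P,o=pose(a); robot.move_straight(P,vel=.06,attitude=o); s=robot.sense(); print(a,s["t"],s["wrist_force"].round(1))
f=robot.grab_frame("top"); cv2.imwrite("pics/t2.png",cv2.resize(f["image"][150:300,250:400,::-1],None,fx=4,fy=4))
```

```text
post [ 0.51588135 -0.10577629] hub [0.56531859 0.00907517]
False 5.8417 [ 0.47837342 -0.08864284  0.0604253 ] [-0.5 -0.1 -1.1]
-126 6.175 [-0.1  0.3  0.3]
-119 6.5833 [-0.1  0.5  0.4]
-112 6.9917 [-0.4  0.2 -0.7]
-105 7.4 [-0.5  0.4 -0.7]
```

View pics/t2.png

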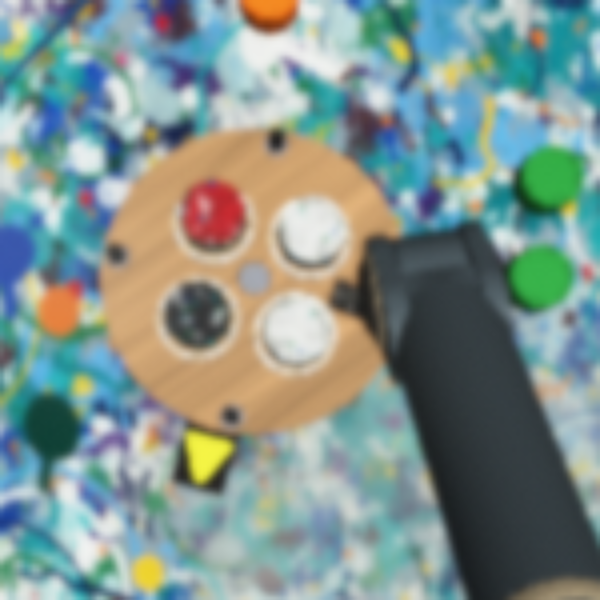

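The plate turns with the push: the red cap in the crop has moved to (213,213) and the front post to (232,415). I'll carry on round the arc, stop short, and measure.

```bash
cat >> h.py <<'E'
def red_ang(robot):
    f=robot.grab_frame("top"); H,S,V=cv2.split(cv2.cvtColor(f["image"],cv2.COLOR_RGB2HSV))
    m=((H<5)|(H>172))&(S>140)&(V>80); g=np.zeros_like(m); g[175:270,270:360]=1
    B=max(blobs(m&g,5),key=lambda b:b[1]); p=ray(f,*B[0],.097); d=p-C
    return f,B[1],p.round(4),np.hypot(*d).round(4),np.degrees(np.arctan2(d[1],d[0])).round(1)
E
python3 - <<'E'
from h import *
from plant import robot
print(red_ang(robot)[1:])
for a in np.arange(-98,14,7):
    P,o=pose(a); robot.move_straight(P,vel=.06,attitude=o); s=robot.sense()
    if abs(s["wrist_force"]).max()>15: print("force",a,s["wrist_force"]); break
print(a,s["t"],s["wrist_force"].round(1)); f,*r=red_ang(robot); print(r)
cv2.imwrite("pics/t3.png",cv2.resize(f["image"][150:300,250:400,::-1],None,fx=4,fy=4))
E
```

```text
(146, array([0.6136, 0.0452]), np.float64(0.0636), np.float64(35.8))
7 14.0333 [-0.1 -0.8  0.4]
[132, array([0.51  , 0.0391]), np.float64(0.0606), np.float64(149.1)]
```

View pics/t3.png

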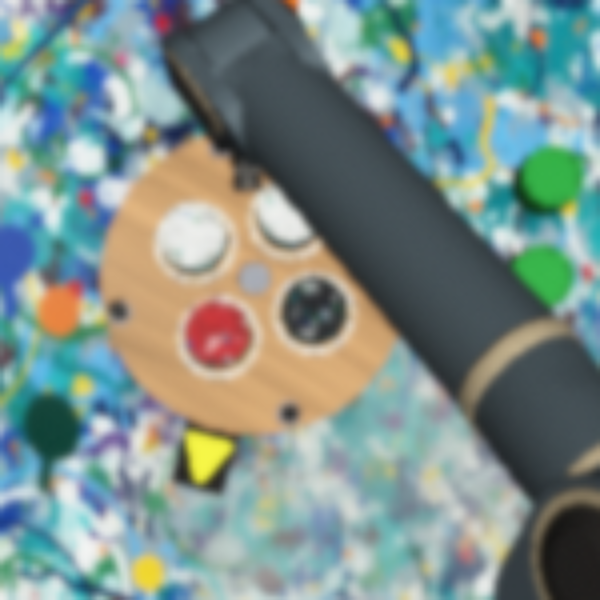

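The red cap is at crop (218,333), bearing 149°, and the arrow bears about 166°, so about 17° more is needed.

Run:
```python
from h import *
from plant import robot
for a in (13,19,24.2):
    P,o=pose(a); robot.move_straight(P,vel=.05,attitude=o)
print(red_ang(robot)[1:])
P,o=pose(15); robot.move_straight(P,vel=.06)
P,o=pose(15,r=.15,z=.25); robot.move_straight(P,vel=.15)
P,o=pose(-60,r=.25,z=.30); robot.goto(P,o); robot.sleep(.3)
f,*r=red_ang(robot); print(r,robot.sense()["t"])
cv2.imwrite("pics/t4.png",cv2.resize(f["image"][150:300,250:400,::-1],None,fx=4,fy=4))
```

```text
(126, array([0.5032, 0.0224]), np.float64(0.0605), np.float64(166.2))
[126, array([0.5032, 0.0224]), np.float64(0.0605), np.float64(166.2)] 18.6333
```

View pics/t4.png

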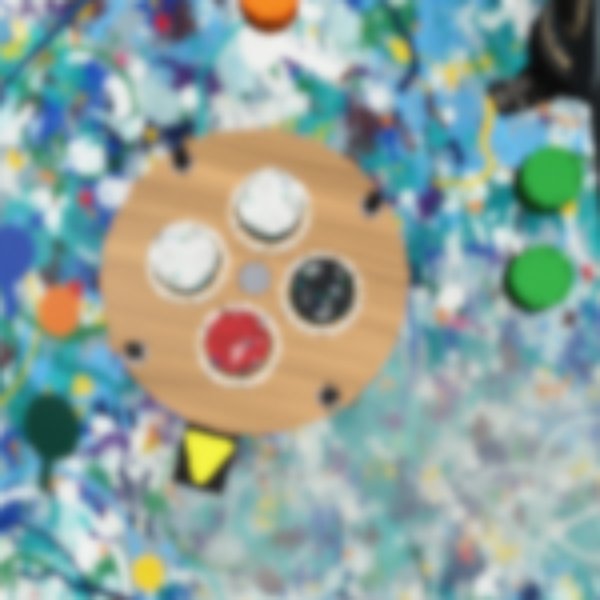

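The red cap at (238,343) lies on the line from the hub (255,278) to the arrow tip (203,487). All the pots are standing and the arm is clear.

```bash
python3 -c "
from plant import robot
print(robot.close_job())"
```

```text
the job is handed in; nothing more can be done
None
```

I turned the carousel about 146° anticlockwise in one push on a post. The red-capped pot measures 166.2° against about 166.4° for the front arrow (12° allowed), the last picture shows all four pots standing and the arm clear, and the job is handed in; no verdict came back.

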